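# Clip a plaster study on the table easel

### The job

Set the plaster rosette up for drawing: slide its white backing board up the sloping table easel, centred on the pencilled line, under the sprung clip and square up against the stop strip. Press it home firmly enough to feel it meet the stop, but gently, then let go and leave it held by the clip. Do not touch the plaster, and leave the things lying about where they are.

Things in the scene. Friction and masses are not known exactly. Their poses are not given: they have to be found in the camera images.
- easel: Fixed wooden table easel: a plywood board 400 mm long and 340 mm wide whose face slopes up, away from the robot, at 10 degrees. Origin: on the face, in the middle of its lower edge; x runs up the slope along the pencilled centre line, y across to the left, z off the face. A lip 12 mm wide stands 8 mm proud along the lower edge. Friction about 0.6.
- stop: Wooden stop strip fixed across the upper part of the easel, 200 mm wide, 12 mm thick, 18 mm high. Origin: on the easel's face, in the middle of the foot of the side that faces down the slope (345 mm up from the easel's lower edge), where the backing board's upper edge is to rest; axes as the easel's.
- clip (a joint): Sprung steel clip bar, 76 mm wide, hinged behind the stop on an axis across the easel. Value: lift angle in rad, 0 when empty, about 0.04 with the board under it, growing as it opens. Its spring presses with about 3 N; a board pushed up the slope lifts it by itself. Sliding the board takes some 2 to 5 N of push, working it in under the clip up to about 12 N; only the stop is hard.
- clip_mouth (a point): Middle of the clip's front edge, 36 mm down the slope from the stop and about 18 mm off the easel's face. From here a flared lead-in slopes down to a rounded rubber nip bar, 14 mm before the stop, that hangs 10 mm over the face when the clip is empty. Clip top: 26 mm off the face, its thumb lever behind the stop to 42 mm.
- board_centre (a point): Centre, half-way up, of the loose white backing board, 165 mm long (its x), 180 mm wide (its y), 12 mm thick, with a plaster rosette glued on; about 0.4 kg in all. Axes: x up the slope when the board is square, z off its face. It starts low on the easel, off centre and turned. Bare edges all round: from the rosette's rim to the board's lower edge 26 mm, to its sides 45 mm.
- rosette: Plaster rosette, 90 mm in diameter, 25 mm high, fixed on the backing board's face (its centre 11.5 mm down the slope from the board's middle). Origin: middle of its underside. Fragile: not to be touched.
- eraser_mid (a point): Middle of a loose eraser, 42 x 22 x 13 mm, white in a blue sleeve, lying near the upper left of the easel's face. Leave it.
- sharpener_mid (a point): Middle of a loose brass pencil sharpener, 26 x 16 x 12 mm, lying near the upper right of the easel's face. Leave it.
- jar_mid (a point): Middle of an amber jar, 72 mm in diameter, 95 mm high (pencils to 185 mm), on the bench to the left. Leave it.
- bust_mid (a point): Middle of a small grey bust on a 90 mm square wooden base, 132 mm high, on the bench to the right. Leave it.
Not all that is in view belongs to the job. What is meant by the part that bears board_centre is not blue, and is the larger of those in its own colour.

How it is judged:
By the outcome, as a careful person would: the job done as asked, in the order asked, and still so for the second after the job is handed in, with the robot touching nothing.
It also fails if it takes over 64 s, if anything falls off the work surface, if the arm or the gripper's body presses on something with over 40 N, if the wrist force passes 120 N, or if a joint passes its speed limit or range.

### The arm

A 6-joint arm with a two-finger parallel gripper is mounted at the origin on the work surface. World frame = base frame: x ahead of the robot, y to its left, z up, the work surface at z = 0. Lengths are in m, angles in rad, forces in N, time in s.
With the tool pointing down it reaches from about 0.25 to 0.775 m from the base axis. Payload 4 kg.
Tool frame: the origin (TCP) lies at the centre of the arm's flange, where the gripper is bolted on; the fingertips stand 199 mm ahead of it and the grasp point (between the pads) lies 180 mm ahead of it (robot.tcp_to_tips is the distance from the TCP to the fingertips, in m); z points along the fingers, y is the line along which they close (so a half turn about z gives the same grasp; the last joint's range is limited). The gripper opens to 94 mm and grips with 3 to 60 N. Pads are 16 mm wide; open, the fingers measure 119 mm over their backs; the gripper's body (75 mm by 177 mm) begins 78 mm behind the grasp point.
Start: joints at [-1.315, 0.087, 1.371, -0, 1.684, -0.103], TCP at [0.193, -0.515, 0.405] pointing down, gripper open.
Joint ranges: [-3.1, 3.1], [-0.76, 2.03], [0.27, 2.55], [-1.08, 4.22], [0.17, 2.65], [-2.57, 2.57]. Speed limits (rad/s): [2.79, 2.79, 3.14, 3.14, 3.14, 3.14].

### API

Orientations are given as [roll, pitch, yaw] about the fixed x, y, z axes, in that order (R = Rz(yaw) Ry(pitch) Rx(roll)).
In Python, from bench import telemetry, snapshot, ticket, robot gives the robot as it stands.
- The arm moves only by the tool apply_moves, never from a script. Its argument "moves" is a list that holds one entry, the list of rows, each a list of 5 numbers: the shift along the tool's x, y, z in units of 50 mm (1.0 is 50 mm), then the turn about the tool's z in units of 10 degrees (1.0 is 10 degrees), then the closure, from 0 (fully open) to 1 (shut). A call has 1 to 10 rows; each row is the pose to reach, as a shift and turn from the pose commanded when the call began, along the tool's axes at that moment; what a row does not reach only later rows make up. A row lasts 1/8 s, in which the tool goes at most 62.5 mm and 10.7 degrees, less where a joint would pass 70% of its speed; a pose out of reach is approached as far as the arm can. A call with a gripper value outside its range is refused whole. The fingers move at their own pace and stop on an object; the grip force is fixed at half the most. Time passes only in rows, so rows that repeat a pose let the fingers close. It gives the time, the measured TCP pose, the force, the opening and the grip force at its end, in the units of the state.
- telemetry.get_obs(): the state, without advancing time (a new reading comes with each control period).
- snapshot(name): name is "scene" or "top"; returns a dict with "image" (400x640x3 uint8, red, green, blue), "fovy" (degrees; the focal length in pixels is half the picture's height over the tangent of half this angle, whatever the lens; pixels are square), "cx", "cy" (the principal point, pixels), "R" (3x3) and "t" (3): a world point X has camera coordinates R X + t. Camera axes: x right, y down, z forward; pixel columns grow to the right and rows downward; lengths in m; the calibration is good to about 2 mm. A picture is of the moment at which its call begins. There is no depth.
- ticket.close_job(): hands the job in; it is judged then, once.
The state is a dict: "time": time; "joint_positions": joint angles; "qvel": joint speeds; "joint_torque": joint torques, N m; "tool_pos": TCP position; "ee_rot": TCP orientation; "wrist_force": force on the tool from outside, world axes, zero at the start; "wrist_torque": the same for the moment, N m; "width": finger opening in m; "finger_force": force on a finger pad.
Only numpy, scipy, OpenCV 4.12 (cv2) and the standard library are available. Lean on these libraries where they do the work, as an engineer would, in place of code of your own. Each camera call takes 0.05 s, during which the arm holds its last target. There are 200 camera calls.

## Working session

There is one attempt and no reset: what is moved stays moved. The work goes in short steps, Python scripts to look and compute and a tool call to move; the robot and the scene stay as the last step left them, time stands still between calls to the robot, and variables do not carry over. Pictures are saved under pics/ and viewed, at most 10 in all, crops included, and the job is handed in when it is done.

Besides the shell and the picture viewer there is one more tool, called after "Emit:" as name([rows], argument=value, ...), one row to a line, values as JSON. apply_moves: Moves the arm, as the interface text tells. Its arguments: {"type":"object","properties":{"moves":{"type":"array","items":{"type":"array","items":{"type":"array","items":{"type":"number"}}}}},"required":["moves"]}

```bash
mkdir -p pics; cat > h.py <<'E'
import numpy as np, cv2
from bench import telemetry, snapshot, ticket, robot
def snap(n,f):
    s=snapshot(n); cv2.imwrite(f'pics/{f}.png',s['image'][:,:,::-1]); 
    np.savez(f'pics/{f}.npz',**{k:np.array(v) for k,v in s.items()}); return s
def load(f): return dict(np.load(f'pics/{f}.npz'))
def K(s):
    f=200/np.tan(np.radians(float(s['fovy']))/2); return f,float(s['cx']),float(s['cy'])
def ray(s,u,v):
    f,cx,cy=K(s); R=s['R']; return -R.T@s['t'], R.T@np.array([(u-cx)/f,(v-cy)/f,1.])
def proj(s,X):
    f,cx,cy=K(s); c=np.atleast_2d(X)@s['R'].T+s['t']; return np.c_[f*c[:,0]/c[:,2]+cx,f*c[:,1]/c[:,2]+cy]
def plane(s,u,v,p,n):
    o,d=ray(s,u,v); return o+d*((p-o)@n)/(d@n)
E
python3 - <<'E'
from h import *
for n in('top','scene'):
    s=snap(n,n+'0'); print(n,s['fovy'],s['cx'],s['cy'],s['R'],s['t'])
print(telemetry.get_obs())
E
```

```text
top 44.55848714133785 324.02003333342 197.5899190000202 [[ 0.00632947 -0.99992965 -0.01003115]
 [-0.99649187 -0.00546994 -0.08351064]
 [ 0.08344989  0.01052454 -0.9964564 ]] [-6.30565930e-04  6.12039835e-01  1.46978478e+00]
scene 56.34155803080808 319.4596746890884 197.21480487591884 [[-0.22493839  0.97437158 -0.00165788]
 [ 0.59736813  0.13656071 -0.7902547 ]
 [-0.76977532 -0.17874898 -0.61277627]] [ 0.13962546 -0.27093087  1.86372309]
{'time': 0.1, 'joint_positions': array([-1.31511380e+00,  8.78868759e-02,  1.37208269e+00, -2.38221114e-05,
        1.68358067e+00, -1.03095112e-01]), 'qvel': array([-0.00035982, -0.00183461, -0.00238683,  0.00059856,  0.0009353 ,
       -0.0002475 ]), 'joint_torque': array([ 1.73851673e-03, -3.41251051e+01, -3.03301549e+01,  7.20123458e-02,
        3.04297206e-02, -9.46622458e-05]), 'tool_pos': array([ 0.19309223, -0.51488958,  0.40362803]), 'ee_rot': array([-3.13964303e+00, -1.77909555e-04,  3.58774807e-01]), 'wrist_force': array([-0.06974579,  0.24311008,  0.70912304]), 'wrist_torque': array([-0.02790686,  0.04162415, -0.01863117]), 'finger_force': 0.0, 'width': 0.09408211423868529}
```

View pics/top0.png

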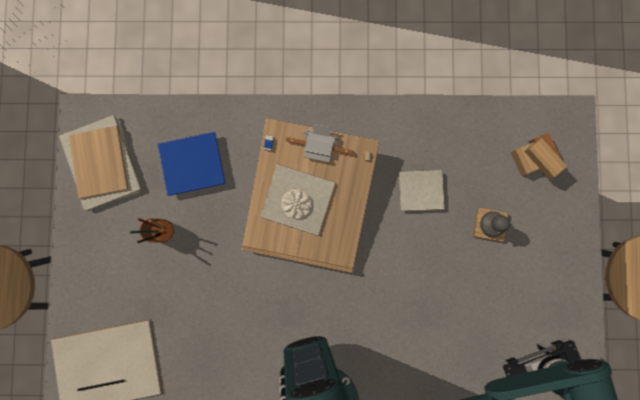

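View pics/scene0.png

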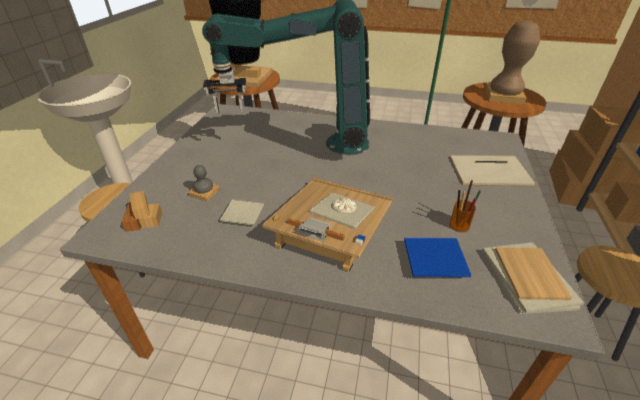

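The easel is at about (312,195) in the top view, turned, with the board at (298,200). I'll enlarge both views.

```bash
python3 - <<'E'
import cv2
a=cv2.imread('pics/top0.png')[112:280,232:392]; cv2.imwrite('pics/top0c.png',cv2.resize(a,None,fx=3.5,fy=3.5,interpolation=cv2.INTER_CUBIC))
a=cv2.imread('pics/scene0.png')[175:275,255:400]; cv2.imwrite('pics/scene0c.png',cv2.resize(a,None,fx=5,fy=5,interpolation=cv2.INTER_CUBIC))
E
```

```text
(no output)
```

View pics/top0c.png

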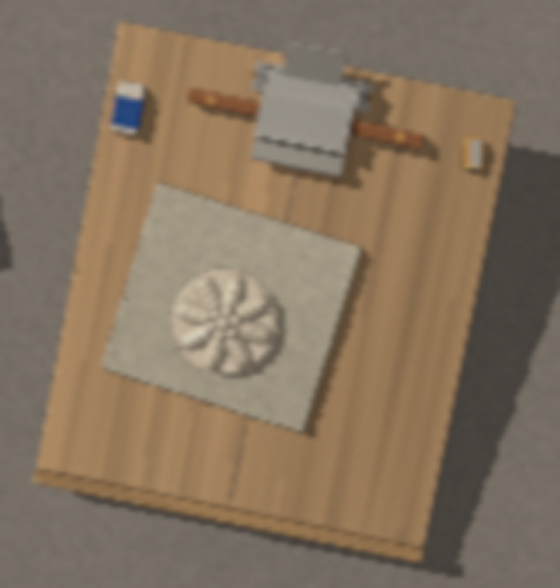

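View pics/scene0c.png

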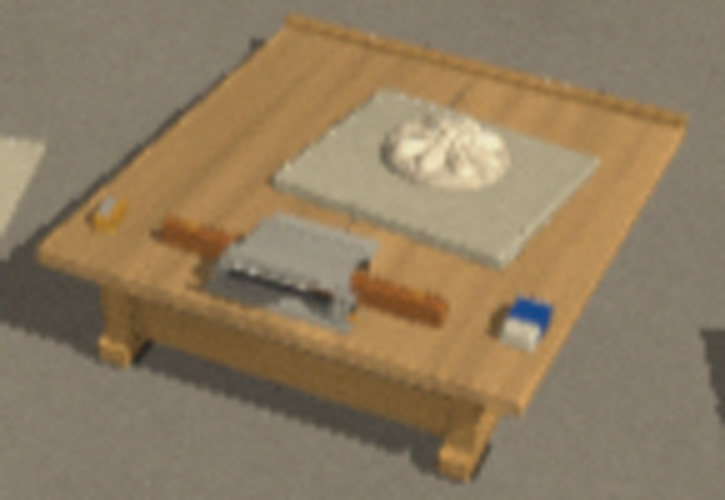

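Top crop: easel corners at UL(118,23), UR(514,100), LR(421,560), LL(35,484); board corners at UL(158,184), UR(364,250), LR(303,430), LL(105,366). The scene crop shows the same corners, the clip and the stop. I'll fit both cameras jointly.

```bash
cat > fit.py <<'E'
from h import *
from scipy.optimize import least_squares
def Re(yaw):
    c,s=np.cos(yaw),np.sin(yaw);a=np.radians(10);ca,sa=np.cos(a),np.sin(a)
    return np.array([[c,-s,0],[s,c,0],[0,0,1]])@np.array([[ca,0,-sa],[0,1,0],[sa,0,ca]])
def e2w(E,P): return E[:3]+np.atleast_2d(P)@Re(E[3]).T
def w2e(E,X): return (np.atleast_2d(X)-E[:3])@Re(E[3])
def boardpts(b):
    c,s=np.cos(b[2]),np.sin(b[2]); q=np.array([[82.5,90],[82.5,-90],[-82.5,-90],[-82.5,90]])/1e3
    return np.c_[q@np.array([[c,s],[-s,c]])+b[:2],np.full(4,.012)]
def uncrop(p,s,o): return (np.array(p)+.5)/s-.5+o
E
cat > f0.py <<'E'
from fit import *
T,S=load('top0'),load('scene0')
ut=lambda p:uncrop(p,3.5,[232,112]); us=lambda p:uncrop(p,5,[255,175])
PE=np.array([[400,170,0],[400,-170,0],[0,-170,8],[0,170,8]])/1e3
te=ut([[118,23],[514,100],[421,560],[35,484]]); se=us([[522,400],[40,249],[290,17],[686,118]])
r=lambda E:np.r_[proj(T,e2w(E,PE))-te,proj(S,e2w(E,PE))-se].ravel()
f=least_squares(r,[.4,0,.05,-.1],loss='soft_l1');E=f.x;print('E',E,r(E).round(1))
np.save('E.npy',E)
tb=ut([[158,184],[364,250],[303,430],[105,366]]);sb=us([[500,251],[275,183],[382,90],[600,160]])
rb=lambda b:np.r_[proj(T,e2w(E,boardpts(b)))-tb,proj(S,e2w(E,boardpts(b)))-sb].ravel()
f=least_squares(rb,[.2,0,0],loss='soft_l1');print('board',f.x,rb(f.x).round(1))
print('clip/stop proj top crop',((proj(T,e2w(E,[[.345,.1,.018],[.345,-.1,.018],[.309,.038,.018],[.309,-.038,.018]]))-[232,112]+.5)*3.5-.5).round())
print((boardpts(f.x)*1e3).round())
E
python3 f0.py
```

```text
E [ 0.42090457  0.08346663  0.03143043 -0.19000095] [ 0.3  0.   0.4 -0.   0.3  0.4 -0.2 -0.1  1.   0.8 -0.3  0.4 -0.  -0.4
  0.5 -0.5]
board [ 0.18265921  0.03029952 -0.11487089] [ 0.4 -0.3 -0.3 -0.6  0.3  0.7 -0.6  0.5  0.5  1.9 -0.7 -1.1  0.3 -0.1
 -0.3  0. ]
clip/stop proj top crop [[186. 103.]
 [421. 149.]
 [250. 159.]
 [340. 177.]]
[[275. 110.  12.]
 [254. -69.  12.]
 [ 90. -50.  12.]
 [111. 129.  12.]]
```

```bash
cat > go.py <<'E'
import sys
from fit import *
from scipy.spatial.transform import Rotation as Ro
# args: easel x,y, tip height above face (mm), yaw offset deg rel easel, [E yaw]
def goto(x,y,h,yo=0):
    E=np.load('E.npy'); o=telemetry.get_obs(); R=Ro.from_euler('xyz',o['ee_rot']).as_matrix()
    p=e2w(E,[x/1e3,y/1e3,0])[0]; p=p+[0,0,h/1e3/np.cos(np.radians(10))]
    tgt=p+[0,0,.199]
    d=R.T@(tgt-o['tool_pos'])/.05
    yaw=np.arctan2(R[1,0],R[0,0]); dy=-(E[3]+np.radians(yo)-yaw)
    print('xyz,turn units',d.round(3),round(np.degrees(dy)/10,3),'t',o['time'],'F',o['wrist_force'].round(1))
def where():
    E=np.load('E.npy'); o=telemetry.get_obs(); R=Ro.from_euler('xyz',o['ee_rot']).as_matrix()
    tip=o['tool_pos']+R[:,2]*.199
    print('tip easel mm',(w2e(E,tip)*1e3).round(1),'yawoff',np.degrees(np.arctan2(R[1,0],R[0,0])-E[3]).round(2),'F easel',(o['wrist_force']@Re(E[3])).round(1),'w',o['width'],'t',o['time'])
if __name__=='__main__':
    where(); goto(*map(float,sys.argv[1:]))
E
python3 go.py 171 165 60
```

```text
tip easel mm [[ -79.1 -630.3  189.8]] yawoff 31.44 F easel [0.  0.2 0.7] w 0.09408211423868529 t 0.1
xyz,turn units [ 13.063 -10.661   1.675] 3.144 t 0.1 F [-0.1  0.2  0.7]
```

Emit:
apply_moves([
  [[13.06,-10.66,0,3.144,1],[13.06,-10.66,0,3.144,1],[13.06,-10.66,0,3.144,1],[13.06,-10.66,0,3.144,1],[13.06,-10.66,0,3.144,1],[13.06,-10.66,0,3.144,1],[13.06,-10.66,0,3.144,1],[13.06,-10.66,0,3.144,1],[13.06,-10.66,0,3.144,1],[13.06,-10.66,0,3.144,1]],
])

```text
time: 1.35
tool_pos: [0.5047, 0.0206, 0.4043]
ee_rot: [3.141, 0.0, -0.19]
wrist_force: [0.5, -0.5, 0.5]
width: 0.0008
finger_force: 0.0
```

```bash
python3 go.py 171 165 60
```

```text
tip easel mm [[122.9 -46.  154.9]] yawoff 0.02 F easel [ 0.7 -0.4  0.4] w 0.0007755885433840887 t 1.35
xyz,turn units [ 1.487 -4.218  1.664] 0.002 t 1.35 F [ 0.5 -0.5  0.5]
```

Emit:
apply_moves([
  [[1.487,-4.218,0,0,1],[1.487,-4.218,0,0,1],[1.487,-4.218,0,0,1],[1.487,-4.218,0,0,1],[1.487,-4.218,0.8,0,1],[1.487,-4.218,1.664,0,1],[1.487,-4.218,1.664,0,1],[1.487,-4.218,1.664,0,1]],
])

```text
time: 2.35
tool_pos: [0.6173, 0.2116, 0.3229]
ee_rot: [-3.141, -0.002, -0.19]
wrist_force: [0.6, 0.7, 0.6]
width: 0.0004
finger_force: 0.0
```

```bash
python3 go.py 171 155 5; python3 -c "
from h import *
s=snap('top','top1');snap('scene','scene1')
a=s['image'][112:280,222:392,::-1];b=load('scene1')['image'][165:275,245:400,::-1]
a=cv2.resize(a,None,fx=3.5,fy=3.5,interpolation=2)
cv2.imwrite('pics/s1c.png',cv2.resize(b,None,fx=5,fy=5,interpolation=2))"
```

```text
tip easel mm [[182.4 163.1  61.7]] yawoff -0.0 F easel [0.5 0.8 0.5] w 0.00037942366111717954 t 2.35
xyz,turn units [-0.006  0.16   1.154] -0.0 t 2.35 F [0.6 0.7 0.6]
```

View pics/s1c.png

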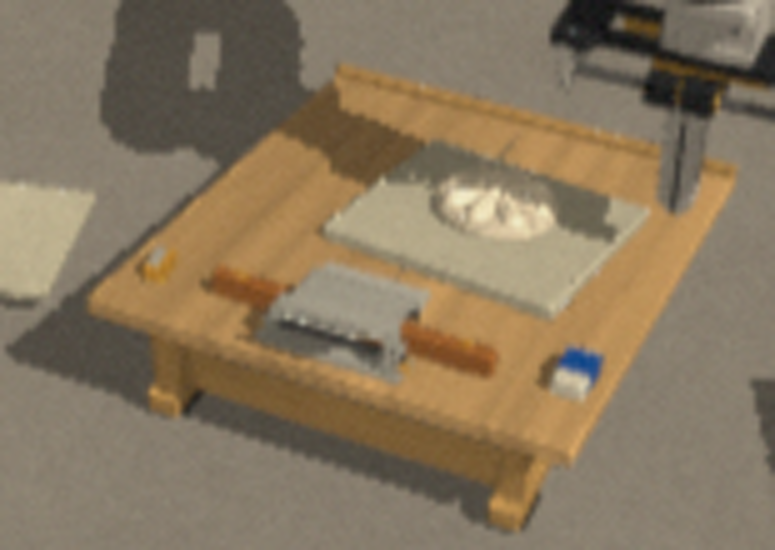

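The closed fingers hang left of the board, tip at crop (678,212). Lowering clear of the board's edge.

Emit:
apply_moves([
  [[0,0.1,0.5,0,1],[0,0.1,0.9,0,1],[0,0.1,1.0,0,1],[0,0.1,1.06,0,1],[0,0.1,1.12,0,1],[0,0.1,1.12,0,1]],
])

```text
time: 3.2
tool_pos: [0.6163, 0.2069, 0.2666]
ee_rot: [-3.141, -0.002, -0.19]
wrist_force: [-0.5, 0.4, 0.9]
width: 0.0006
finger_force: 0.5
```

```bash
python3 go.py 171 103 6; python3 -c "
from fit import *
E=np.load('E.npy');print((proj(load('scene1'),e2w(E,[.1824,.1631,.0617]))-[245,165])*5)"
```

```text
tip easel mm [[172.6 158.2   6.3]] yawoff 0.01 F easel [-0.4  0.3  1. ] w 0.0005774966762541749 t 3.2
xyz,turn units [-0.003  1.102  0.007] 0.001 t 3.2 F [-0.5  0.4  0.9]
[[675.2735582  203.59082172]]
```

Emit:
apply_moves([
  [[0,0.3,0,0,1],[0,0.4,0,0,1],[0,0.5,0,0,1],[0,0.6,0,0,1],[0,0.7,0,0,1],[0,0.8,0,0,1],[0,0.88,0,0,1],[0,0.96,0,0,1],[0,1.04,0,0,1],[0,1.04,0,0,1]],
])

```text
time: 4.45
tool_pos: [0.6061, 0.1561, 0.2662]
ee_rot: [-3.14, -0.001, -0.19]
wrist_force: [-0.3, 4.9, 4.0]
width: 0.0005
finger_force: 3.2
```

```bash
python3 go.py 171 120 6;  python3 -c "
from h import *
s=snap('top','top2');b=snap('scene','scene2')
b=b['image'][165:275,245:400,::-1]
cv2.imwrite('pics/s2c.png',cv2.resize(b,None,fx=5,fy=5,interpolation=2))"
```

```text
tip easel mm [[171.9 106.7   6. ]] yawoff 0.01 F easel [-0.5  4.8  4.1] w 0.0005232283651155012 t 4.45
xyz,turn units [ 0.005 -0.273  0.001] 0.001 t 4.45 F [-0.3  4.9  4. ]
```

View pics/s2c.png

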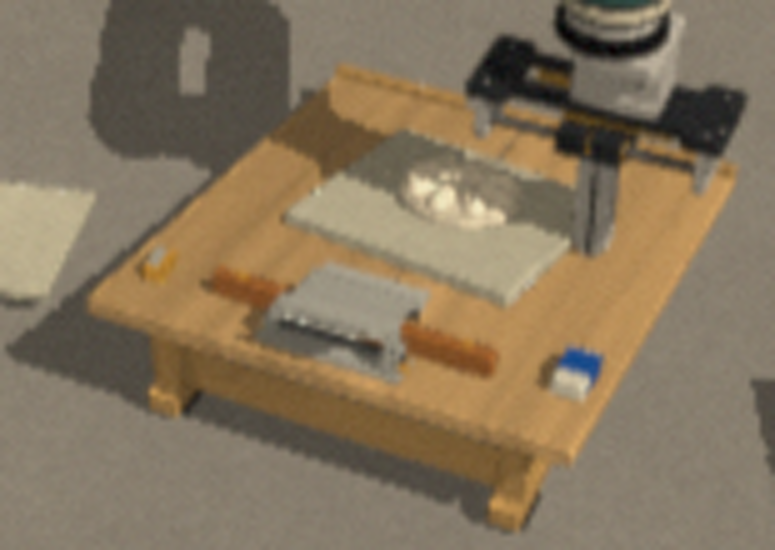

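The board moved right with corners UR(287,215), UL(506,292) and LR(405,130) in the crop. I'll fit its pose.

```bash
python3 -c "
from fit import *
E=np.load('E.npy');S=load('scene2');sb=uncrop([[506,291],[287,215],[405,130]],5,[245,165])
r=lambda b:(proj(S,e2w(E,boardpts(b)))[:3]-sb).ravel()
f=least_squares(r,[.18,0,0]);print(f.x,r(f.x).round(1))"
```

```text
[ 0.17808448  0.0005608  -0.14171367] [ 0.4  0.9 -0.3 -0.7 -0.2 -0.5]
```

Emit:
apply_moves([
  [[0,-0.4,0,0,1],[0,-0.4,-0.6,0,1],[0,-0.4,-1.6,0,1],[0,-0.4,-1.6,0,1]],
])

```text
time: 5.05
tool_pos: [0.6108, 0.1747, 0.35]
ee_rot: [-3.141, -0.009, -0.191]
wrist_force: [-0.4, 0.1, 0.3]
width: 0.0004
finger_force: 0.0
```

```bash
python3 go.py 55 0 6
```

```text
tip easel mm [[189.2 125.5  88.1]] yawoff -0.05 F easel [-0.3  0.1  0.4] w 0.0003722608260560287 t 5.05
xyz,turn units [-2.318  2.512  2.059] -0.005 t 5.05 F [-0.4  0.1  0.3]
```

Emit:
apply_moves([
  [[-2.32,2.51,0,0,1],[-2.32,2.51,0,0,0.5],[-2.32,2.51,0,0,0],[-2.32,2.51,0,0,0],[-2.32,2.51,0.8,0,0],[-2.32,2.51,1.4,0,0],[-2.32,2.51,1.8,0,0],[-2.32,2.51,1.92,0,0],[-2.32,2.51,1.92,0,0]],
])

```text
time: 6.18
tool_pos: [0.4727, 0.0741, 0.2489]
ee_rot: [3.141, 0.001, -0.19]
wrist_force: [0.4, -0.0, 0.7]
width: 0.0768
finger_force: 0.0
```

```bash
python3 go.py 55 0 6
```

```text
tip easel mm [[54.8  0.4  9.1]] yawoff 0.02 F easel [0.5 0.1 0.6] w 0.07680834122850862 t 6.175
xyz,turn units [0.031 0.011 0.056] 0.002 t 6.175 F [ 0.4 -0.   0.7]
```

Emit:
apply_moves([
  [[0.2,0,0.02,0,0],[0.3,0,0.005,0,0],[0.4,0,-0.01,0,0],[0.5,0,-0.03,0,0],[0.6,0,-0.045,0,0],[0.7,0,-0.065,0,0],[0.8,0,-0.08,0,0],[0.9,0,-0.1,0,0],[1.0,0,-0.115,0,0],[1.0,0,-0.115,0,0]],
])

```text
time: 7.42
tool_pos: [0.521, 0.0641, 0.2551]
ee_rot: [3.14, 0.003, -0.191]
wrist_force: [-4.6, -1.8, 2.3]
width: 0.0937
finger_force: 2.2
```

```bash
python3 go.py 115 0 6;  python3 -c "
from h import *
s=snap('top','top3');b=snap('scene','scene3')
a=s['image'][110:230,232:392,::-1];b=b['image'][165:275,245:400,::-1]
b=cv2.resize(b,None,fx=5,fy=5,interpolation=2)
cv2.imwrite('pics/s3c.png',b)"
```

```text
tip easel mm [[104.   -0.5   6.7]] yawoff -0.03 F easel [-3.7 -2.6  3. ] w 0.09372999040358511 t 7.425
xyz,turn units [ 0.227 -0.003 -0.029] -0.003 t 7.425 F [-4.6 -1.8  2.3]
```

View pics/s3c.png

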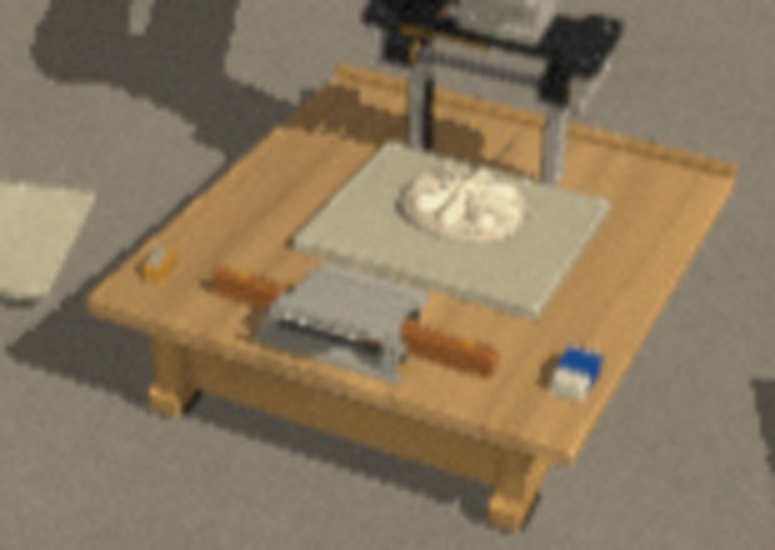

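Corners are UR(295,241), UL(536,302), LL(608,203), LR(389,146), and the board looks nearly square.

```bash
python3 -c "
from fit import *
E=np.load('E.npy');S=load('scene3');sb=uncrop([[536,302],[295,241],[389,146],[608,203]],5,[245,165])
r=lambda b:(proj(S,e2w(E,boardpts(b)))-sb).ravel()
f=least_squares(r,[.18,0,0]);print(f.x,r(f.x).round(1))
print('clip mouth/stop ends/pencil in scene crop',(proj(S,e2w(E,np.array([[309,38,18],[309,-38,18],[345,100,18],[345,-100,18],[90,0,0],[20,0,0]])/1e3))-[245,165]+.5)*5-.5)"
```

```text
[0.19502905 0.01058882 0.00214505] [ 0.3  1.3 -0.3 -0.5 -0.5 -0.8  0.5 -0.4]
clip mouth/stop ends/pencil in scene crop [[433.25156809 297.87323989]
 [328.83646691 267.36837919]
 [502.52898719 351.25513858]
 [222.08504039 267.61758297]
 [492.06176077 168.83977218]
 [522.56110839 132.18564571]]
```

Emit:
apply_moves([
  [[-0.5,0,0.05,0,0],[-0.5,0,-0.8,0,0],[-0.5,0,-2.0,0,0.5],[-0.5,0,-2.4,0,1],[-0.5,0,-2.4,0,1]],
])

```text
time: 8.15
tool_pos: [0.4975, 0.0694, 0.3778]
ee_rot: [-3.14, -0.007, -0.19]
wrist_force: [0.4, 0.2, -0.3]
width: 0.0677
finger_force: 0.0
```

```bash
python3 go.py 190 128 6
```

```text
tip easel mm [[103.7   1.  131.4]] yawoff 0.03 F easel [ 0.3  0.3 -0.4] w 0.06773498259117026 t 8.15
xyz,turn units [ 2.17  -2.542  2.186] 0.003 t 8.15 F [ 0.4  0.2 -0.3]
```

Emit:
apply_moves([
  [[0,-2.54,0,0,1],[2.17,-2.54,0,0,1],[2.17,-2.54,0,0,1],[2.17,-2.54,0,0,1],[2.17,-2.54,0.8,0,1],[2.17,-2.54,1.5,0,1],[2.17,-2.54,1.9,0,1],[2.17,-2.54,2.1,0,1],[2.17,-2.54,2.12,0,1]],
])

```text
time: 9.28
tool_pos: [0.6273, 0.1734, 0.2701]
ee_rot: [-3.141, -0.001, -0.19]
wrist_force: [0.1, 0.3, 0.2]
width: 0.0008
finger_force: 0.0
```

```bash
python3 go.py 190 102 6
```

```text
tip easel mm [[190.1 127.4   6.8]] yawoff 0.0 F easel [0.1 0.4 0.2] w 0.0007515031528928383 t 9.275
xyz,turn units [0.028 0.506 0.012] 0.0 t 9.275 F [0.1 0.3 0.2]
```

Emit:
apply_moves([
  [[0.02,0.08,0.01,0,1],[0.02,0.16,0.01,0,1],[0.02,0.24,0.01,0,1],[0.02,0.32,0.01,0,1],[0.02,0.38,0.01,0,1],[0.02,0.44,0.01,0,1],[0.02,0.5,0.01,0,1],[0.02,0.53,0.01,0,1],[0.02,0.53,0.01,0,1]],
])

```text
time: 10.4
tool_pos: [0.6234, 0.1478, 0.2696]
ee_rot: [-3.14, -0.001, -0.19]
wrist_force: [0.3, 5.4, 4.3]
width: 0.0002
finger_force: 3.1
```

```bash
python3 go.py 190 102 6;  python3 -c "
from h import *
s=snap('top','top4');b=snap('scene','scene4')
a=s['image'][108:188,242:382,::-1];b=b['image'][185:265,270:390,::-1]
a=cv2.resize(a,(560,320),interpolation=2);b=cv2.resize(b,(420,280),interpolation=2)
b=cv2.resize(load('scene4')['image'][185:250,265:390,::-1],None,fx=4.48,fy=4.48,interpolation=2)
cv2.imwrite('pics/s4c.png',np.vstack([a,b[:280]]));print(a.shape,b.shape)"
```

```text
tip easel mm [[190.9 101.8   6.1]] yawoff 0.03 F easel [0.  5.4 4.4] w 0.00017782365896110988 t 10.4
xyz,turn units [ 0.007 -0.011  0.002] 0.003 t 10.4 F [0.3 5.4 4.3]
(320, 560, 3) (291, 560, 3)
```

View pics/s4c.png

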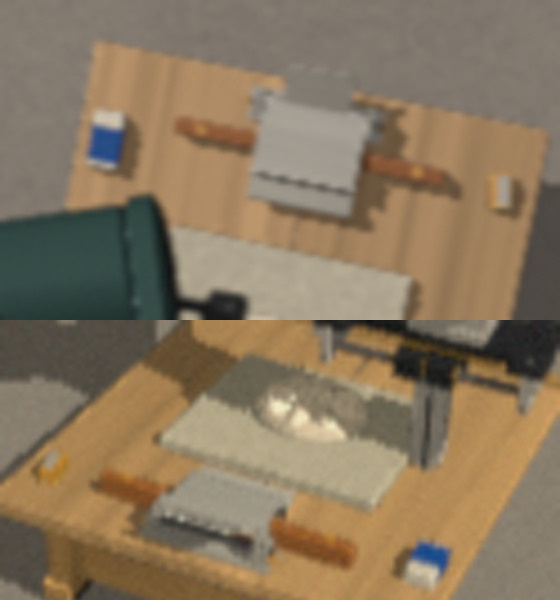

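Top: the board's upper edge runs from (175,228) to UR(412,278). Scene: UR(160,438), UL(376,497), LR(243,354). Fitting these.

```bash
python3 -c "
from fit import *
E=np.load('E.npy');S=load('scene4');T=load('top4');sb=uncrop([[376,177],[160,118],[243,34]],4.48,[265,185]);tb=uncrop([412,278],4,[242,108])
r=lambda b:np.r_[(proj(S,e2w(E,boardpts(b)))[:3]-sb).ravel(),proj(T,e2w(E,boardpts(b)))[1]-tb]
f=least_squares(r,[.18,0,0]);print(f.x,r(f.x).round(1))
P=np.array([[309,38,18],[309,-38,18],[345,100,18],[345,-100,18]])/1e3
print((proj(T,e2w(E,P))-[242,108]+.5)*4-.5,(proj(S,e2w(E,P))-[265,185]+.5)*4.48-.5+[0,320])
"
```

```text
[ 0.19146977 -0.00324584  0.00882749] [ 0.2  0.5 -0.1 -0.1 -0.1 -0.5  0.1  0. ]
[[246.22434505 198.28542276]
 [348.13991719 218.1987481 ]
 [172.27581553 133.51013704]
 [441.14890245 185.86057306]] [[298.54140501 497.24242294]
 [204.98547436 469.91006775]
 [360.61397252 545.07260417]
 [109.33619619 470.13335434]]
```

```bash
cat > rect.py <<'E'
from fit import *
E=np.load('E.npy')
def rect(f,xs,ys,z=0,blur=0):
    s=load(f); P=np.array([[x,y,z] for x in xs for y in ys])/1e3
    uv=proj(s,e2w(E,P)).astype(np.float32).reshape(len(xs),len(ys),2)
    return cv2.remap(s['image'].astype(np.float32),uv[...,0],uv[...,1],cv2.INTER_LINEAR)
if __name__=='__main__':
    for f,xr in(('top0',(22,75)),('scene0',(22,75)),('top3',(20,60)),('scene3',(20,75)),('top4',(280,302)),('scene1',(288,300))):
        ys=np.arange(-30,31,1.); g=rect(f,np.arange(*xr,1.),ys).mean((0,2))
        d=g-cv2.GaussianBlur(g[None],(0,0),6)[0]; print(f,'pencil',ys[d[8:-8].argmin()+8],d.min().round(1),(d[20:41]).round(1))
    for f in('top0','scene0'):
        for sg in(1,-1):
            ys=np.arange(150,191,1.)*sg; g=rect(f,np.arange(100,240,2.),ys).mean(0); dg=np.abs(np.diff(g,axis=0)).sum(1)
            m=dg>dg.max()*.4; print(f,'edge',sg,((ys[1:]-.5*sg)[m]*dg[m]).sum()/dg[m].sum())
    # stop ends: red-brown colour along y at z=18
    for f in('top0','scene0','scene1'):
        ys=np.arange(-130,131,1.); g=rect(f,np.arange(347,356,1.),ys,18).mean(0); v=g[:,0]-g[:,2]; q=g.sum(1)
        for sg in(1,-1):
            m=(ys*sg>80)&(ys*sg<120); gg=np.abs(np.diff(q))[m[1:]]; yy=(ys[1:]-.5)[m[1:]]; k=gg>gg.max()*.4
            print(f,'stop',sg,(yy[k]*gg[k]).sum()/gg[k].sum(), end=' ')
        print()
E
python3 rect.py
```

```text
top0 pencil 2.0 -6.6 [ 1.1  1.8  2.6  3.2  3.6  3.6  3.   1.9  0.1 -2.1 -4.3 -5.9 -6.6 -6.4
 -5.5 -3.8 -2.1 -0.8  0.2  0.9  1.4]
scene0 pencil -1.0 -5.7 [ 2.4  2.2  1.7  0.8 -0.4 -1.7 -3.2 -4.4 -5.3 -5.7 -5.3 -4.4 -3.  -1.6
 -0.4  0.5  1.   1.4  1.6  1.6  1.4]
top3 pencil 2.0 -7.1 [ 3.1  3.4  3.9  4.2  4.4  4.3  3.6  2.2  0.3 -2.2 -4.5 -6.4 -7.1 -7.
 -5.9 -3.9 -1.6  0.3  1.6  2.5  2.9]
scene3 pencil -2.0 -8.4 [ 6.   5.2  4.   2.2  0.  -2.3 -4.4 -6.1 -6.8 -6.6 -5.5 -3.8 -1.9 -0.3
  0.8  1.4  1.6  1.7  1.9  2.1  2.5]
top4 pencil -1.0 -5.6 [ 1.9  1.5  1.   0.5 -0.2 -0.9 -2.  -3.4 -4.8 -5.6 -5.1 -4.1 -2.3 -0.2
  2.   3.6  4.   3.8  3.2  2.2  0.9]
scene1 pencil 22.0 -3.8 [-0.3 -0.6 -0.4  0.1  0.5  0.4  0.  -0.3 -0.4 -0.1  0.4  1.   1.3  1.3
  0.8  0.  -0.5 -0.8 -0.8 -0.7 -0.3]
top0 edge 1 171.50268804413648
top0 edge -1 -169.01166499648107
scene0 edge 1 171.41032390616212
scene0 edge -1 -175.43274202363645
top0 stop 1 95.41861809554061 top0 stop -1 -97.64992036573922 
scene0 stop 1 96.00196809298171 scene0 stop -1 -100.85505543152748 
scene1 stop 1 94.9023095272849 scene1 stop -1 -98.22461807534398
```

```bash
python3 - <<'E'
import numpy as np
E=np.load('E.npy');E[1]+=.0004;E[3]-=.0075;np.save('E.npy',E);print(E)
E
python3 go.py 190 115 6
```

```text
[ 0.42090457  0.08386663  0.03143043 -0.19750095]
tip easel mm [[190.3 102.8   6.2]] yawoff 0.46 F easel [-0.4  5.2  5. ] w 0.000446402035865493 t 10.5
xyz,turn units [ 0.023 -0.251  0.002] 0.046 t 10.5 F [-0.2  5.3  4.9]
```

Emit:
apply_moves([
  [[0,-0.4,0,0,1],[0,-0.4,-1.0,0,1],[0,-0.4,-2.0,0,1],[0,-0.4,-2.0,0,1],[0,-0.4,-2.0,0,1]],
])

```text
time: 11.12
tool_pos: [0.6271, 0.1666, 0.3671]
ee_rot: [3.139, 0.002, -0.191]
wrist_force: [-0.7, 0.2, 0.0]
width: 0.0007
finger_force: 0.0
```

```bash
python3 go.py 75 -1 6
```

```text
tip easel mm [[206.5 121.1 102.4]] yawoff 0.4 F easel [-0.7  0.1  0.1] w 0.0007256267453538064 t 11.125
xyz,turn units [-2.254  2.43   2.362] 0.04 t 11.125 F [-0.7  0.2  0. ]
```

Emit:
apply_moves([
  [[-2.25,2.43,0,0.04,0],[-2.25,2.43,0,0.04,0],[-2.25,2.43,0,0.04,0],[-2.25,2.43,0,0.04,0],[-2.25,2.43,0.8,0.04,0],[-2.25,2.43,1.6,0.04,0],[-2.25,2.43,2.1,0.04,0],[-2.25,2.43,2.28,0.04,0],[-2.25,2.43,2.34,0.04,0],[-2.25,2.43,2.34,0.04,0]],
])

```text
time: 12.38
tool_pos: [0.4943, 0.069, 0.2524]
ee_rot: [-3.141, -0.001, -0.197]
wrist_force: [-0.4, -0.1, -0.7]
width: 0.0932
finger_force: 0.0
```

```bash
python3 go.py 120 0 6
```

```text
tip easel mm [[77.8 -0.2  8.6]] yawoff 0.04 F easel [-0.4 -0.2 -0.6] w 0.09318859844528955 t 12.375
xyz,turn units [ 0.866 -0.004 -0.098] 0.004 t 12.375 F [-0.4 -0.1 -0.7]
```

Emit:
apply_moves([
  [[0.15,0,0.02,0,0],[0.3,0,0,0,0],[0.42,0,-0.02,0,0],[0.54,0,-0.04,0,0],[0.64,0,-0.06,0,0],[0.74,0,-0.075,0,0],[0.84,0,-0.095,0,0],[0.88,0,-0.1,0,0],[0.88,0,-0.1,0,0]],
])

```text
time: 13.5
tool_pos: [0.5347, 0.0608, 0.2565]
ee_rot: [3.141, 0.011, -0.196]
wrist_force: [-12.3, 1.6, 9.1]
width: 0.0941
finger_force: 7.1
```

```bash
cat > look.py <<'E'
import sys
from rect import *
n=sys.argv[1]; L=float(sys.argv[2])  # expected lower edge x
snap('top','top'+n); snap('scene','scene'+n)
for f in('top'+n,'scene'+n):
    for sg in(1,-1):
        xs=np.arange(L+20,L+145,2.); ys=np.arange(72,108,.5)*sg
        g=rect(f,xs,ys,12); v=g[:,:,2]/(g.sum(2)+1)*300   # blue share: board grey vs wood
        v=cv2.GaussianBlur(v,(1,9),0) ; d=np.abs(np.diff(v,axis=1)); k=d.argmax(1); y=(ys[1:]-.25*sg)[k]
        ok=np.abs(y-np.median(y))<4; p=np.polyfit(xs[ok],y[ok],1) 
        print(f,'side',sg,'y mid',np.polyval(p,L+82).round(2),'slope deg',np.degrees(np.arctan(p[0])).round(2),ok.sum())
E
python3 look.py 5 128; python3 go.py 120 0 6
```

```text
top5 side 1 y mid 93.68 slope deg -0.36 50
top5 side -1 y mid -89.49 slope deg -0.28 60
scene5 side 1 y mid 94.38 slope deg -0.04 63
scene5 side -1 y mid -91.91 slope deg 0.27 63
tip easel mm [[116.7  -0.5   5.9]] yawoff 0.07 F easel [-11.1  -0.9  10.8] w 0.09364457642552958 t 13.6
xyz,turn units [ 0.042 -0.006 -0.017] 0.007 t 13.6 F [-12.7   1.6   8.7]
```

Emit:
apply_moves([
  [[-0.1,0,0,0,0],[-0.2,0,0,0,0],[-0.2,0,0,0,0]],
])

```text
time: 13.98
tool_pos: [0.5272, 0.0621, 0.2567]
ee_rot: [3.142, -0.001, -0.197]
wrist_force: [0.3, 0.2, -0.2]
width: 0.094
finger_force: 0.0
```

```bash
python3 go.py 120 0 6; python3 look.py 6 127
```

```text
tip easel mm [[111.6  -0.5   7. ]] yawoff 0.03 F easel [ 0.2  0.2 -0.3] w 0.09403548992920303 t 13.975
xyz,turn units [ 0.194 -0.009 -0.012] 0.003 t 13.975 F [ 0.3  0.2 -0.2]
top6 side 1 y mid 93.61 slope deg 0.12 56
top6 side -1 y mid -89.61 slope deg -0.04 63
scene6 side 1 y mid 94.17 slope deg 0.1 63
scene6 side -1 y mid -91.96 slope deg 0.36 63
```

```bash
python3 -c "
from rect import *
print(E)
for f,xr in(('top0',(22,75)),('scene0',(22,75)),('top6',(20,60)),('scene6',(20,75)),('top6',(294,304)),('scene6',(294,304))):
    ys=np.arange(-30,31,.5); g=rect(f,np.arange(*xr,1.),ys).mean((0,2)); d=g-cv2.GaussianBlur(g[None],(0,0),12)[0]; d[np.abs(ys)>10]=9; print(f,xr,ys[d.argmin()],d.min().round(1))
a=load('top6')['image'][105:185,242:382,::-1];b=load('scene6')['image'][185:250,265:390,::-1]
cv2.imwrite('pics/s6c.png',np.vstack([cv2.resize(a,(700,400)[:2],interpolation=2)[:,:560],cv2.resize(b,(560,291),interpolation=2)])[:600])
for f in('top6','scene6'):
    xs=np.arange(260,320,.5); g=rect(f,xs,np.arange(-80,-45,1.),12).mean(1); v=g[:,2]/g.sum(1)*300; d=np.diff(v); print(f,'upper edge x',xs[np.abs(d).argmax()])
"
```

```text
[ 0.42090457  0.08386663  0.03143043 -0.19750095]
top0 (22, 75) 2.5 -6.6
scene0 (22, 75) -1.0 -5.6
top6 (20, 60) 2.0 -7.3
scene6 (20, 75) -1.5 -6.5
top6 (294, 304) 0.0 -6.9
scene6 (294, 304) -4.5 -0.9
top6 upper edge x 293.0
scene6 upper edge x 305.5
```

View pics/s6c.png

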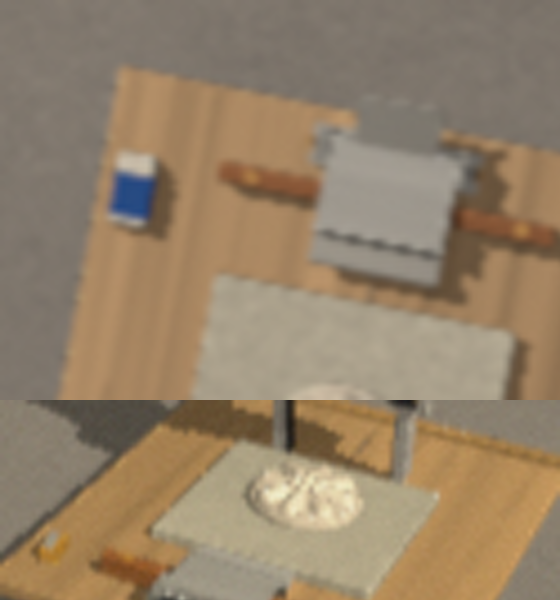

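Emit:
apply_moves([
  [[0.1,0,-0.02,0,0],[0.16,0,-0.035,0,0],[0.22,0.015,-0.048,0,0],[0.28,0.03,-0.06,0,0],[0.34,0.04,-0.072,0,0],[0.4,0.04,-0.085,0,0],[0.4,0.04,-0.085,0,0]],
])

```text
time: 14.95
tool_pos: [0.5467, 0.0561, 0.2611]
ee_rot: [3.141, -0.001, -0.197]
wrist_force: [-1.7, 0.2, -1.1]
width: 0.0939
finger_force: 0.7
```

```bash
python3 go.py 172 -2 8; python3 look.py 7 140
```

```text
tip easel mm [[132.4  -2.6   7.8]] yawoff 0.02 F easel [-1.8 -0.1 -0.8] w 0.09390968462538866 t 14.95
xyz,turn units [ 0.811 -0.011 -0.146] 0.002 t 14.95 F [-1.7  0.2 -1.1]
top7 side 1 y mid 91.61 slope deg 0.11 49
top7 side -1 y mid -91.42 slope deg -1.17 63
scene7 side 1 y mid 91.66 slope deg -0.16 63
scene7 side -1 y mid -93.96 slope deg -0.04 63
```

Emit:
apply_moves([
  [[0.08,0,-0.015,0,0],[0.16,0,-0.03,0,0],[0.24,0,-0.044,0,0],[0.32,0,-0.058,0,0],[0.4,0,-0.073,0,0],[0.46,0,-0.084,0,0],[0.52,0,-0.095,0,0],[0.58,0,-0.105,0,0],[0.58,0,-0.105,0,0]],
])

```text
time: 16.18
tool_pos: [0.5733, 0.0511, 0.2657]
ee_rot: [3.141, 0.008, -0.196]
wrist_force: [-10.7, 2.7, 4.2]
width: 0.0938
finger_force: 5.7
```

```bash
python3 go.py 172 -2 8; python3 look.py 8 170
```

```text
tip easel mm [[158.1  -2.3   8. ]] yawoff 0.06 F easel [-10.1   0.6   6. ] w 0.09375765954894633 t 16.175
xyz,turn units [ 0.27  -0.004 -0.056] 0.006 t 16.175 F [-10.7   2.7   4.2]
top8 side 1 y mid 92.09 slope deg -0.28 45
top8 side -1 y mid -91.08 slope deg -0.91 63
scene8 side 1 y mid 91.92 slope deg 0.35 63
scene8 side -1 y mid -93.65 slope deg -0.35 63
```

Emit:
apply_moves([
  [[0.05,0,-0.012,0,0],[0.1,0,-0.022,0,0],[0.15,0,-0.03,0,0],[0.2,0,-0.04,0,0],[0.2,0,-0.04,0,0]],
])

```text
time: 16.9
tool_pos: [0.5835, 0.0491, 0.2676]
ee_rot: [3.141, 0.006, -0.197]
wrist_force: [-9.6, 2.6, 2.6]
width: 0.0939
finger_force: 4.8
```

```bash
python3 go.py 172 -2 8
```

```text
tip easel mm [[169.   -2.3   8. ]] yawoff 0.05 F easel [-9.3  0.7  4.2] w 0.09387613988594953 t 16.9
xyz,turn units [ 0.063 -0.005 -0.016] 0.005 t 16.9 F [-9.6  2.6  2.6]
```

Sliding under the clip at about 9 N. I'll inch on in ~1.5 mm steps.

Emit:
apply_moves([
  [[0.03,0,-0.006,0,0],[0.06,0,-0.012,0,0],[0.06,0,-0.012,0,0]],
])

```text
time: 17.27
tool_pos: [0.5856, 0.0487, 0.2679]
ee_rot: [3.141, 0.01, -0.196]
wrist_force: [-12.2, 1.6, 3.3]
width: 0.094
finger_force: 6.3
```

Emit:
apply_moves([
  [[0.03,0,-0.006,0,0],[0.03,0,-0.006,0,0]],
])

```text
time: 17.52
tool_pos: [0.5863, 0.0486, 0.2679]
ee_rot: [3.141, 0.013, -0.196]
wrist_force: [-16.1, 3.1, 4.3]
width: 0.0938
finger_force: 7.8
```

Emit:
apply_moves([
  [[0.03,0,-0.006,0,0],[0.03,0,-0.006,0,0]],
])

```text
time: 17.77
tool_pos: [0.5871, 0.0485, 0.268]
ee_rot: [3.141, 0.016, -0.196]
wrist_force: [-18.1, 2.9, 5.9]
width: 0.0941
finger_force: 9.4
```

```bash
python3 go.py 172 -2 8; python3 look.py 9 180
```

```text
tip easel mm [[170.6  -2.3   8.1]] yawoff 0.08 F easel [-17.   -0.8   9. ] w 0.09414122361263212 t 17.775
xyz,turn units [-0.01  -0.002 -0.009] 0.008 t 17.775 F [-18.1   2.9   5.9]
top9 side 1 y mid 92.03 slope deg 0.26 39
top9 side -1 y mid -90.94 slope deg -0.96 61
scene9 side 1 y mid 92.05 slope deg 0.33 63
scene9 side -1 y mid -93.69 slope deg -0.4 63
```

The tip stands still while the force rises from 12 to 18 N, so the board has met the stop. Backing off.

Emit:
apply_moves([
  [[-0.1,0,0,0,0],[-0.3,0,0.03,0,0],[-0.7,0,0.08,0,0],[-0.7,0,-1.0,0,0],[-0.7,0,-2.2,0,0],[-3,0,-3.2,0,0],[-3.4,0,-3.4,0,0],[-3.4,0,-3.4,0,0],[-3.4,0,-3.4,0,0]],
])

```text
time: 19.0
tool_pos: [0.4231, 0.0809, 0.4421]
ee_rot: [-3.14, -0.008, -0.196]
wrist_force: [-0.1, -0.5, -0.7]
width: 0.0942
finger_force: 0.0
```

```bash
python3 look.py 10 180; python3 -c "
from rect import *
a=load('top10')['image'][105:225,237:387,::-1];b=load('scene10')['image'][180:265,255:395,::-1]
a=cv2.resize(a,None,fx=2.66,fy=2.66,interpolation=2);b=cv2.resize(b,None,fx=2.85,fy=2.85,interpolation=2);h=a.shape[0]
c=np.zeros((h,800,3),np.uint8);c[:,:a.shape[1]]=a;c[:b.shape[0],a.shape[1]:a.shape[1]+b.shape[1]]=b[:h]
c=c[:,:800];cv2.imwrite('pics/s10.png',c)
for f in('top10','scene10'):
  for y0 in(-70,-20,20,70):
    xs=np.arange(150,210,.5); g=rect(f,xs,np.arange(y0-12,y0+13,1.),12).mean(1); v=g[:,2]/g.sum(1)*300; d=np.diff(v); print(f,y0,'lower edge x',xs[np.abs(d).argmax()])
"
```

```text
top10 side 1 y mid 91.98 slope deg 0.33 63
top10 side -1 y mid -91.48 slope deg 0.1 63
scene10 side 1 y mid 91.78 slope deg 0.02 63
scene10 side -1 y mid -93.84 slope deg -0.52 63
top10 -70 lower edge x 179.5
top10 -20 lower edge x 179.5
top10 20 lower edge x 179.0
top10 70 lower edge x 178.5
scene10 -70 lower edge x 175.5
scene10 -20 lower edge x 176.0
scene10 20 lower edge x 176.5
scene10 70 lower edge x 175.0
```

View pics/s10.png

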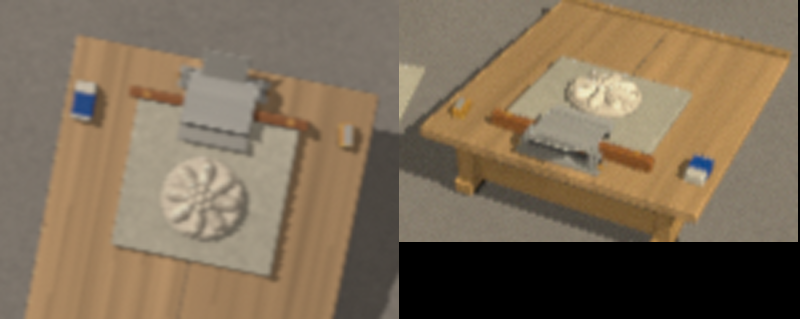

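The board sits under the clip at the stop: upper edge along the strip at (138,100)–(300,130), sides evenly inside its ends. The eraser and sharpener haven't moved, so I'm handing in.

```bash
python3 -c "
from bench import ticket
print(ticket.close_job())"
```

```text
the job is handed in; nothing more can be done
None
```

I handed the job in with the backing board under the clip, square against the stop (felt at about 18 N) and centred on the pencil line to within roughly 1–2 mm by camera; the arm is clear, the plaster was not touched, and the loose things are where they were.

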